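# Flip open the low canister on the hob shelf

### The arm

A 6-joint arm with a two-finger parallel gripper is mounted at the origin on the work surface. World frame = base frame: x ahead of the robot, y to its left, z up, the work surface at z = 0. Lengths are in mm, angles in rad, forces in N, time in s.
With the tool pointing down it reaches from about 300 to 775 mm from the base axis. Payload 14.6 kg.
Tool frame: the origin (TCP) lies midway between the tips of the shut fingers; the grasp point (between the pads) lies ctrl.pinch_z behind it (ctrl.pinch_z is the distance from the TCP to the grasp point, in mm); z points along the fingers, y is the line along which they close (so a half turn about z gives the same grasp; the last joint's range is limited). The gripper opens to 85 mm and grips with 20 to 120 N. Pads are 22 mm wide; open, the fingers measure 114 mm over their backs; the gripper's body (76 mm by 85 mm) begins 54 mm behind the grasp point. The pads swing forward as they close: fully open they stand 13 mm farther back than shut.
Start: joints at [1.164, 0.3, 1.521, -0, 1.321, -0.067], TCP at [183.311, 518.543, 231.281] pointing down, gripper open.
Joint ranges: [-3.03, 3.03], [-0.79, 2.21], [0.23, 2.52], [-1.04, 4.18], [0, 3.07], [-2.55, 2.55]. Speed limits (rad/s): [2.22, 2.22, 2.57, 3.14, 3.14, 3.14].

### API

Orientations are given as a 3x3 rotation matrix whose columns are the frame's x, y, z axes.
In Python, from plant import sensors, eyes, ctrl gives the robot as it stands.
- The arm moves only by the tool carry_out, never from a script. Its argument "steps" is a list of rows, each an object with "offset": the shift along the tool's x, y, z in m, a list of three; "dr": the turn, a rotation vector about the tool's x, y, z in degrees, a list of three; "hand": the closure in counts, from 0 (fully open) to 255 (shut). In form: [{"offset": [x, y, z], "dr": [rx, ry, rz], "hand": hand}, ...]. A call has 1 to 20 rows; each row is the pose to reach, as a shift and turn from the pose commanded when the call began, along the tool's axes at that moment; what a row does not reach only later rows make up. A row lasts 1/12 s, in which the tool goes at most 41.7 mm and 7.16 degrees, less where a joint would pass 70% of its speed; a pose out of reach is approached as far as the arm can. A call with a gripper value outside its range is refused whole. The fingers move at their own pace and stop on an object; "newtons" is the grip in N (left out, the last holds). Time passes only in rows, so rows that repeat a pose let the fingers close. It gives the time, the measured TCP pose, the force, the opening and the grip force at its end, in the units of the state.
- sensors.get_obs(): the state, without advancing time (a new reading comes with each control period).
- eyes.snapshot(name): name is "scene" or "top" or "wrist"; returns (picture, depth): 480x640x3 uint8, blue, green, red; 480x640 float32, mm along the optical axis (not along the pixel's ray), 0 where there is no reading.
- eyes.camera_model(name): a dict with "mtx" (3x3 intrinsics, pixels), "dist_coeffs" ([k1, k2, p1, p2, k3] as OpenCV has them; the pictures are not rectified), "eye" and "attitude" of the camera in the world; the wrist camera has in their place "tool_from_camera" (4x4, takes a point from camera to tool coordinates, whose origin is the TCP and whose axes are the flange's). Camera axes: x right, y down, z forward; pixel columns grow to the right and rows downward; lengths in mm; the calibration is good to about 2 mm. A picture is of the moment at which its call begins: read the wrist's pose just before it. camera_model takes no time and is no camera call.
- ctrl.close_job(): hands the job in; it is judged then, once.
The state is a dict: "time": time; "q": joint angles; "dq": joint speeds; "tau": joint torques, N m; "eef_pos": TCP position; "tcp_rot": TCP orientation; "force": force on the tool from outside, world axes, zero at the start; "ft_torque": the same for the moment, N m; "finger_gap": finger opening in mm; "grip_force": force on a finger pad.
Only numpy, scipy, OpenCV 4.12 (cv2) and the standard library are available. Lean on these libraries where they do the work, as an engineer would, in place of code of your own. Each camera call takes 0.05 s, during which the arm holds its last target. There are 200 camera calls.

### The job

Slide the salt shaker that stands in front of the low mint-green canister sideways along the shelf, keeping it upright and never lifting it, until no part of it stands in front of that canister. Then, with a fingertip under its front tab, flip the low canister's lid up and over, so that it leans back open by itself. Pick up nothing, leave the tall canister shut, and do not disturb the other things on the shelf.

Things in the scene. Friction and masses are not known exactly. Their poses are not given: they have to be found in the camera images.
- low_canister: square mint-green ceramic canister, the lower of two alike, fixed to the shelf. Origin: centre of its underside, on the shelf; x points from its front to its back (the front, with the lid's tab, faces the robot, turned by up to 0.3 rad), y to its left as the robot sees it, z up. Body 116 x 116 mm; lid underside 100 mm above the shelf, lid top 112 mm.
- low_lid (a joint): the hinged lid of the low canister, rad: 0 closed, grows as its front edge swings up and back, 2.0 is its stop, leaning back. The hinge line is horizontal along the back rim, at x = +60 mm, 103 mm above the shelf in the canister's frame. The lid is free-swinging (about 0.24 kg, no spring): it falls shut from below about 1.5 rad and falls back onto its stop from above about 1.65 rad. It is unclamped. The slab is 116 x 116 x 12 mm.
- low_tab (a point): middle of the front edge, underside, of the steel thumb tab of the low canister's lid; turns with the lid. Tab 44 mm wide, 5 mm thick, standing 32 mm out from the canister's front wall, 150 mm from the hinge line; below it is free space down to the shelf.
- low_hinge (a point): middle of the hinge line of the low canister's lid, at its back rim.
- salt_center (a point): centre (37 mm above the shelf) of the salt shaker, the stainless shaker that stands in front of the low canister: square, 46 x 46 mm, 75 mm tall with a shallow domed top, about 0.2 kg, loose; it starts about 135 mm from the canister's centre, within 25 mm of its middle line, turned up to 0.25 rad from it, 15 to 29 mm clear of the tab's edge. Its z is up. The shelf on the side of it towards the other canister is free for at least 110 mm.
- tall_canister: square mint-green ceramic canister, the taller of two alike (leave it shut), fixed to the shelf. Origin: centre of its underside, on the shelf; x points from its front to its back (the front, with the lid's tab, faces the robot, turned by up to 0.3 rad), y to its left as the robot sees it, z up. Body 116 x 116 mm; lid underside 150 mm above the shelf, lid top 162 mm.
- tall_lid (a joint): the hinged lid of the tall canister, rad: 0 closed, grows as its front edge swings up and back, 2.0 is its stop, leaning back. The hinge line is horizontal along the back rim, at x = +60 mm, 153 mm above the shelf in the canister's frame. The lid is free-swinging (about 0.24 kg, no spring): it falls shut from below about 1.5 rad and falls back onto its stop from above about 1.65 rad. It is unclamped. The slab is 116 x 116 x 12 mm.
- pepper_center (a point): centre (37 mm above the shelf) of the pepper shaker, the same make as the salt shaker, loose, standing in front of the tall canister. Bystander.
- round_tin: closed round aluminium tin, 62 mm across, 55 mm tall, loose, between the canisters. Origin: centre of underside. Bystander.
- flat_tin: closed flat aluminium tin, 74 mm across, 30 mm tall, loose, far to the left. Origin: centre of underside. Bystander.
- mug: white mug, 80 mm across, 90 mm tall, loose, far to the right. Origin: centre of underside. Bystander.
- lid_lifter: grey silicone lid lifter, 75 x 36 x 30 mm, loose, lying at the left front. Origin: centre of underside. Bystander.
- jar: glass jar with steel lid, 68 mm across, 110 mm tall, loose, at the right back. Origin: centre of underside. Bystander.
There are look-alikes about, which are no part of the job. Leave any red look-alike of the tall_canister alone.

How it is judged:
By the outcome, as a careful person would: the job done as asked, in the order asked, and still so for the second after the job is handed in, with the robot touching nothing.
It also fails if it takes over 58 s, if anything falls off the work surface, if the arm or the gripper's body presses on something with over 40 N, if the wrist force passes 120 N, or if a joint passes its speed limit or range.

## Working session

There is one attempt and no reset: what is moved stays moved. The work goes in short steps, Python scripts to look and compute and a tool call to move; the robot and the scene stay as the last step left them, time stands still between calls to the robot, and variables do not carry over. Pictures are saved under pics/ and viewed, at most 10 in all, crops included, and the job is handed in when it is done.

Besides the shell and the picture viewer there is one more tool, called after "Emit:" by a JSON object that holds its "api" and its "payload", one argument or row to a line. carry_out: Moves the arm, as the interface text tells. Its arguments: {"type":"object","properties":{"steps":{"type":"array","items":{"type":"object","properties":{"offset":{"type":"array","items":{"type":"number"}},"dr":{"type":"array","items":{"type":"number"}},"hand":{"type":"number"}}}},"newtons":{"type":"number"}},"required":["steps"]}

```bash
mkdir -p pics
cat > h.py <<'E'
import numpy as np,cv2
from plant import sensors,eyes,ctrl
def cam(n):
    m=eyes.camera_model(n); K=np.array(m["mtx"],float); D=np.array(m["dist_coeffs"],float)
    if "eye" in m: R=np.array(m["attitude"],float); t=np.array(m["eye"],float)
    else:
        T=np.array(m["tool_from_camera"],float); o=sensors.get_obs(); Rt=np.array(o["tcp_rot"]).reshape(3,3)
        R=Rt@T[:3,:3]; t=Rt@T[:3,3]+np.array(o["eef_pos"])
    return K,D,R,t
def pts(n,dep):  # world point per pixel
    K,D,R,t=cam(n); v,u=np.mgrid[0:480,0:640]
    p=cv2.undistortPoints(np.stack([u,v],-1).reshape(-1,1,2).astype(float),K,D).reshape(-1,2)
    c=np.c_[p,np.ones(len(p))]*dep.reshape(-1,1)
    return (c@R.T+t).reshape(480,640,3)
E
python3 - <<'E'
from h import *
for n in("scene","top"):
    m=eyes.camera_model(n);print(n,m)
    p,d=eyes.snapshot(n);cv2.imwrite(f"pics/{n}.png",p);np.savez(f"{n}.npz",p=p,w=pts(n,d),d=d)
print(ctrl.pinch_z,sensors.get_obs())
E
```

```text
scene {'mtx': array([[557.78336216,   0.        , 327.95594362],
       [  0.        , 557.78336216, 232.17913735],
       [  0.        ,   0.        ,   1.        ]]), 'dist_coeffs': array([0.00976322, 0.        , 0.        , 0.        , 0.        ]), 'eye': array([ 728.74468886,  954.14528055, 1200.96818371]), 'attitude': array([[-0.97919432,  0.14803651, -0.13879363],
       [ 0.20291298,  0.72167881, -0.66182023],
       [ 0.00219086, -0.67621364, -0.73670232]])}
top {'mtx': array([[581.62716893,   0.        , 322.74510334],
       [  0.        , 581.62716893, 240.46985706],
       [  0.        ,   0.        ,   1.        ]]), 'dist_coeffs': array([-0.15414815,  0.        ,  0.        ,  0.        ,  0.        ]), 'eye': array([ 412.09642083,  -18.84574597, 1560.13413703]), 'attitude': array([[-0.02841164, -0.99675726,  0.07528447],
       [-0.99935159,  0.02999044,  0.01992398],
       [-0.02211719, -0.07466958, -0.99696303]])}
18.700000000000003 {'time': 0.1, 'q': array([ 1.16438058e+00,  3.00428455e-01,  1.52150331e+00,  1.07315736e-05,
        1.32070629e+00, -6.65894423e-02]), 'dq': array([ 0.00042155, -0.00322114,  0.00065047, -0.00060263,  0.00066965,
        0.0009069 ]), 'tau': array([ 4.52202039e-05, -5.44380140e+01, -3.62367439e+01, -1.03266193e-04,
        3.07602226e-03,  6.78460168e-06]), 'eef_pos': array([183.24175581, 518.36060118, 230.77760995]), 'tcp_rot': array([[-9.42811673e-01,  3.33325624e-01, -4.22817140e-04],
       [ 3.33325882e-01,  9.42811191e-01, -9.56133467e-04],
       [ 7.99329477e-05, -1.04238969e-03, -9.99999454e-01]]), 'force': array([-0.89473297,  0.09170244, -0.19122428]), 'ft_torque': array([-0.03751006,  0.0472512 ,  0.00186037]), 'grip_force': 0.0, 'finger_gap': 85.6514203745118}
```

View pics/scene.png

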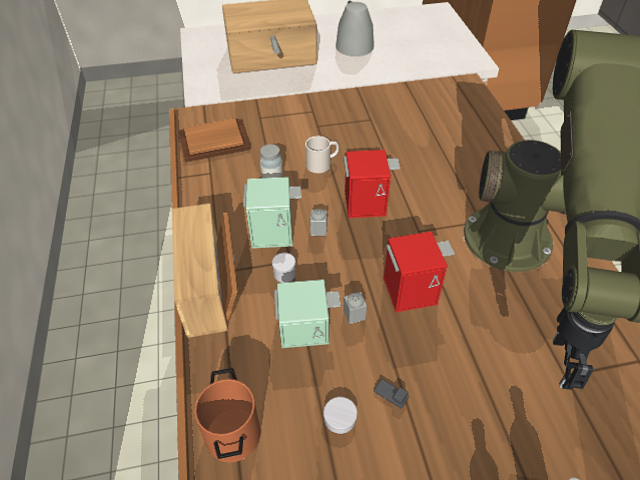

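View pics/top.png

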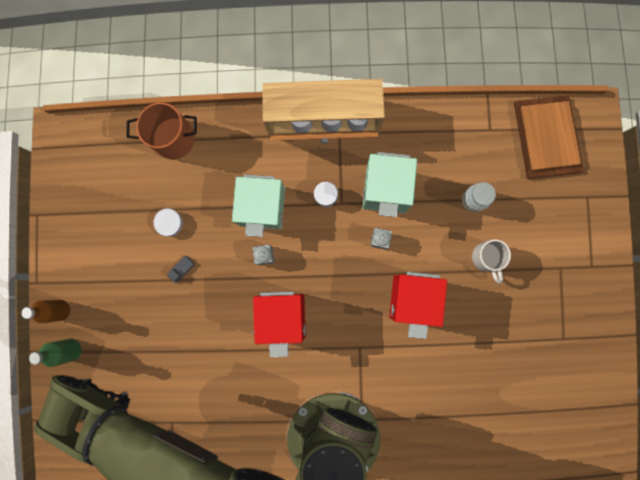

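The mint canisters are at top-view pixels (258,201) and (390,180). The shakers in front of them are at (262,254) and (381,238). The red look-alikes are at (278,318) and (418,300). Next I measure heights and poses.

Run:
```python
from h import *
Z=np.load("top.npz");p,w=Z["p"],Z["w"];hsv=cv2.cvtColor(p,cv2.COLOR_BGR2HSV)
def rep(name,m):
    q=w[m]; q=q[np.isfinite(q).all(1)]
    r=cv2.minAreaRect(q[:,:2].astype(np.float32)); print(name,len(q),"rect",np.round(r[0],1),np.round(r[1],1),round(r[2],1),"z med %.1f p5 %.1f p95 %.1f"%(np.median(q[:,2]),*np.percentile(q[:,2],[5,95])))
def box(u0,u1,v0,v1):
    m=np.zeros((480,640),bool);m[v0:v1,u0:u1]=1;return m
g=(hsv[...,0]>60)&(hsv[...,0]<90)&(hsv[...,1]>50)
hi=w[...,2]
for n,b in(("L",(225,295,165,232)),("R",(355,425,140,212))):
    m=g&box(*b); zt=np.percentile(hi[m],80); rep("can"+n,m&(abs(hi-zt)<5))
    tb=box(*b)|box(235,275,215,240) if n=="L" else box(370,405,198,220)
    t=(hsv[...,1]<60)&box(*( (240,270,222,238) if n=="L" else (376,402,203,218)))&(hi>60); rep("tab"+n,t)
for n,b in(("shL",(245,280,238,270)),("shR",(366,398,222,252)),("tin",(308,345,175,212)),("flat",(148,188,203,242)),("lifter",(160,200,250,285)),("redL",(245,310,285,360)),("redR",(385,450,268,342)),("jar",(460,500,178,215)),("mug",(470,515,235,288))):
    rep(n,box(*b)&(hi>20))
print("table",np.median(hi[215:225,310:340]))
cv2.imwrite("pics/crop.png",cv2.resize(p[140:350,220:460],None,fx=3,fy=2.8,interpolation=cv2.INTER_CUBIC)[:600])
m=eyes.camera_model("wrist");print(m["tool_from_camera"],m["mtx"])
```

```text
canL 11 rect [583.4 154.4] [ 59.3 126.7] 31.5 z med 102.6 p5 98.7 p95 106.0
tabL 290 rect [556.  183.8] [80.1 36.2] 87.5 z med 107.5 p5 90.4 p95 113.2
canR 13 rect [ 627. -133.] [135.4  59.7] 44.3 z med 152.0 p5 147.9 p95 155.8
tabR 285 rect [525.3 -85.8] [ 58.3 256.5] 46.6 z med 157.2 p5 99.8 p95 163.7
shL 355 rect [470.4  86.1] [233.5  55.7] 74.3 z med 69.1 p5 41.7 p95 78.6
shR 351 rect [473.  -99.1] [ 56.  193.6] 53.3 z med 69.2 p5 43.4 p95 78.1
tin 459 rect [546.2   5. ] [ 57.6 266.6] 88.3 z med 55.4 p5 48.2 p95 61.4
flat 610 rect [524.4 217.5] [518.1  73.8] 72.7 z med 30.7 p5 24.8 p95 37.2
lifter 124 rect [453.2 205.2] [451.2  62.4] 87.5 z med 29.2 p5 21.6 p95 39.8
redL 2774 rect [324.1  78.4] [157.6 209.6] 5.2 z med 162.0 p5 145.3 p95 167.5
redR 2898 rect [ 364.8 -146.7] [266.  155.4] 82.3 z med 161.8 p5 108.7 p95 167.6
jar 698 rect [ 542.1 -216.4] [ 65.6 468.3] 25.4 z med 107.6 p5 34.7 p95 115.1
mug 611 rect [ 461.4 -243.1] [446.5 107.8] 88.8 z med 69.7 p5 25.0 p95 93.7
table 0.28024369125762405
[[ 3.43367246e-04 -9.46336733e-01 -3.23182100e-01  8.45915404e+01]
 [ 9.99999846e-01  1.83838919e-04  5.24143110e-04 -6.18213970e-01]
 [-4.36602430e-04 -3.23182231e-01  9.46336650e-01 -1.43344917e+02]
 [ 0.00000000e+00  0.00000000e+00  0.00000000e+00  1.00000000e+00]] [[431.5295216   0.        325.7036546]
 [  0.        431.5295216 244.5758049]
 [  0.          0.          1.       ]]
```

View pics/crop.png

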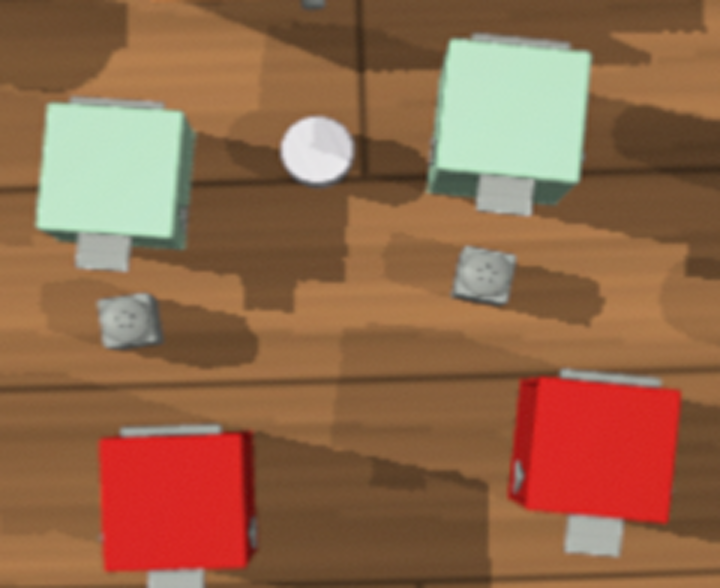

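The low canister is the left mint one at (258,201), with its top at about 112 mm against 162 mm for the right one. So the salt shaker is the one at (262,254), and it slides right (-y). The crop confirms all of this. Next I refine the poses by casting rays onto the top planes.

```bash
cat >> h.py <<'E'
def ray(n,uv,z):
    K,D,R,t=cam(n); q=cv2.undistortPoints(np.array(uv,float).reshape(-1,1,2),K,D).reshape(-1,2)
    d=np.c_[q,np.ones(len(q))]@R.T; return t+d*((z-t[2])/d[:,2])[:,None]
def rectpix(n,mask,z):
    c,_=cv2.findContours(mask.astype(np.uint8),cv2.RETR_EXTERNAL,cv2.CHAIN_APPROX_NONE)
    c=max(c,key=cv2.contourArea).reshape(-1,2); P=ray(n,c,z)[:,:2]
    r=cv2.minAreaRect(P.astype(np.float32)); return np.round(r[0],1),np.round(r[1],1),round(r[2],1)
E
python3 - <<'E'
from h import *
Z=np.load("top.npz");p,w=Z["p"],Z["w"];hsv=cv2.cvtColor(p,cv2.COLOR_BGR2HSV);hi=w[...,2]
for u,v in((258,195),(240,210),(390,175),(255,230),(388,210),(262,254),(282,210)):print(u,v,hsv[v,u],np.round(w[v,u]))
def box(u0,u1,v0,v1):
    m=np.zeros((480,640),bool);m[v0:v1,u0:u1]=1;return m
grn=(hsv[...,0]>50)&(hsv[...,0]<90)&(hsv[...,1]>30)&(hsv[...,2]>150)
print("low",rectpix("top",grn&box(225,295,165,240)&(hi>103),112))
print("tall",rectpix("top",grn&box(355,425,140,215)&(hi>153),162))
gray=(hsv[...,1]<50)
print("tabL",rectpix("top",gray&box(240,270,222,240)&(hi>80),106))
print("salt",rectpix("top",gray&box(245,280,240,270)&(hi>52),70))
print("pep",rectpix("top",gray&box(366,398,224,252)&(hi>52),70))
print("tin",rectpix("top",gray&box(305,348,175,212)&(hi>42),55))
red=((hsv[...,0]<8)|(hsv[...,0]>172))&(hsv[...,1]>120)&(hi>150)
print("redL",rectpix("top",red&box(245,310,285,360),162));print("redR",rectpix("top",red&box(385,450,268,342),162))
E
```

```text
258 195 [ 69  44 230] [641. 170. 113.]
240 210 [ 67  42 230] [604. 216. 116.]
390 175 [ 67  43 230] [ 672. -159.  163.]
255 230 [ 47  10 175] [553. 180. 111.]
388 210 [ 47  10 176] [ 587. -151.  159.]
262 254 [ 47  11 170] [494. 168.  76.]
282 210 [ 55  42 110] [614. 119.  13.]
low (array([628.3, 174.7]), array([114.5, 116.1]), 83.8)
tall (array([ 662.8, -159.8]), array([118.2, 116.3]), 82.2)
tabL (array([556. , 176.8]), array([63.5, 35.5]), 88.2)
salt (array([493.8, 168.3]), array([45.6, 46.1]), 7.0)
pep (array([ 526.9, -139.3]), array([45.9, 45.6]), 76.7)
tin (array([648.7,   1.9]), array([57.6, 60.8]), 88.2)
redL (array([331.9, 123.7]), array([114.9, 114.5]), 0.2)
redR (array([ 367.1, -220.5]), array([117.9, 115.1]), 82.4)
```

```bash
cat >> h.py <<'E'
from scipy.spatial.transform import Rotation as Ro
def Rt(head,a):  # tool z points along heading, a deg below horizontal, tool x upward/forward
    h,a=np.radians([head,a]); f=np.array([np.cos(h),np.sin(h),0]); u=np.array([0,0,1.])
    z=np.cos(a)*f-np.sin(a)*u; x=np.sin(a)*f+np.cos(a)*u
    return np.c_[x,np.cross(z,x),z]
def plan(p,head=None,a=None):
    o=sensors.get_obs();R=np.array(o["tcp_rot"]);T=R if head is None else Rt(head,a)
    print("t",o["time"],"pos",np.round(o["eef_pos"],1),"q",np.round(o["q"],2),"F",np.round(o["force"],1))
    print("offset",np.round(R.T@(np.array(p)-o["eef_pos"])/1000,4),"dr",np.round(Ro.from_matrix(R.T@T).as_rotvec(degrees=True),2))
E
python3 -c "
from h import *
plan([490,228,231],0,80)"
```

```text
t 0.1 pos [183.2 518.4 230.8] q [ 1.16  0.3   1.52  0.    1.32 -0.07] F [-0.9  0.1 -0.2]
offset [-3.860e-01 -1.715e-01 -1.000e-04] dr [-14.02   2.48 159.98]
```

Emit:
{"api": "carry_out", "payload": {
  "steps": [
    {"offset": [-0.386, -0.1715, 0], "dr": [-14, 2.5, 160], "hand": 255},
    {"offset": [-0.386, -0.1715, 0], "dr": [-14, 2.5, 160], "hand": 255},
    {"offset": [-0.386, -0.1715, 0], "dr": [-14, 2.5, 160], "hand": 255},
    {"offset": [-0.386, -0.1715, 0], "dr": [-14, 2.5, 160], "hand": 255},
    {"offset": [-0.386, -0.1715, 0], "dr": [-14, 2.5, 160], "hand": 255},
    {"offset": [-0.386, -0.1715, 0], "dr": [-14, 2.5, 160], "hand": 255},
    {"offset": [-0.386, -0.1715, 0], "dr": [-14, 2.5, 160], "hand": 255},
    {"offset": [-0.386, -0.1715, 0], "dr": [-14, 2.5, 160], "hand": 255},
    {"offset": [-0.386, -0.1715, 0], "dr": [-14, 2.5, 160], "hand": 255},
    {"offset": [-0.386, -0.1715, 0], "dr": [-14, 2.5, 160], "hand": 255},
    {"offset": [-0.386, -0.1715, 0], "dr": [-14, 2.5, 160], "hand": 255},
    {"offset": [-0.386, -0.1715, 0], "dr": [-14, 2.5, 160], "hand": 255},
    {"offset": [-0.386, -0.1715, 0], "dr": [-14, 2.5, 160], "hand": 255},
    {"offset": [-0.386, -0.1715, 0], "dr": [-14, 2.5, 160], "hand": 255},
    {"offset": [-0.386, -0.1715, 0], "dr": [-14, 2.5, 160], "hand": 255},
    {"offset": [-0.386, -0.1715, 0], "dr": [-14, 2.5, 160], "hand": 255},
    {"offset": [-0.386, -0.1715, 0], "dr": [-14, 2.5, 160], "hand": 255},
    {"offset": [-0.386, -0.1715, 0], "dr": [-14, 2.5, 160], "hand": 255},
    {"offset": [-0.386, -0.1715, 0], "dr": [-14, 2.5, 160], "hand": 255},
    {"offset": [-0.386, -0.1715, 0], "dr": [-14, 2.5, 160], "hand": 255}
  ]
}}

```text
time: 1.77
eef_pos: [489.9, 228.1, 231.0]
tcp_rot: [[0.942, 0.292, 0.165], [0.291, -0.956, 0.026], [0.165, 0.024, -0.986]]
force: [-0.8, 0.9, -0.3]
finger_gap: 0.1
grip_force: 0.0
```

```bash
python3 -c "
from h import *
plan([490,228,231],0,80)"
```

```text
t 1.7667 pos [489.9 228.1 231. ] q [ 0.39  0.19  1.66 -0.04  1.12  1.67] F [-0.8  0.9 -0.3]
offset [ 0.      0.0001 -0.    ] dr [-1.54  0.27 16.94]
```

Emit:
{"api": "carry_out", "payload": {
  "steps": [
    {"offset": [0, 0, 0], "dr": [-1.5, 0.3, 17], "hand": 255},
    {"offset": [0, 0, 0], "dr": [-1.5, 0.3, 17], "hand": 255},
    {"offset": [0, 0, 0], "dr": [-1.5, 0.3, 17], "hand": 255},
    {"offset": [0, 0, 0], "dr": [-1.5, 0.3, 17], "hand": 255}
  ]
}}

```text
time: 2.1
eef_pos: [489.9, 228.3, 231.0]
tcp_rot: [[0.985, 0.003, 0.174], [0.003, -1.0, 0.001], [0.174, -0.001, -0.985]]
force: [-0.4, -0.0, 0.0]
finger_gap: 0.1
grip_force: 0.0
```

Run:
```python
from h import *
plan([490,228,30],0,80)
p,d=eyes.snapshot("wrist");cv2.imwrite("pics/w1.png",p)
hsv=cv2.cvtColor(p,cv2.COLOR_BGR2HSV);w=pts("wrist",d);hi=w[...,2]
grn=(hsv[...,0]>50)&(hsv[...,0]<90)&(hsv[...,1]>30)&(hi>103)&(hi<125)&(d>0)
print("low",rectpix("wrist",grn,112))
```

```text
t 2.1 pos [489.9 228.3 231. ] q [ 0.4   0.2   1.66 -0.07  1.12  1.99] F [-0.4 -0.   0. ]
offset [-0.0349  0.0004  0.1979] dr [-0.06 -0.01  0.17]
low (array([612.7, 178. ]), array([115. ,  85.3]), 84.1)
```

View pics/w1.png

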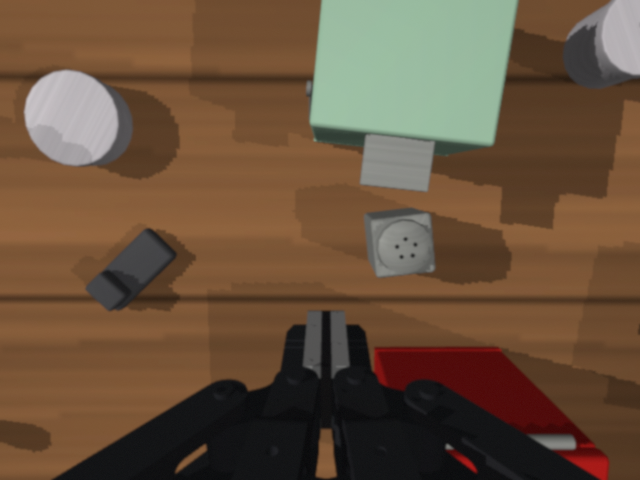

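The wrist view agrees: the canister is at top centre, the tab at (397,163), the shaker at (402,243), and there is free shelf to the shaker's left. I descend there.

Emit:
{"api": "carry_out", "payload": {
  "steps": [
    {"offset": [-0.007, 0, 0.0395], "dr": [0, 0, 0], "hand": 255},
    {"offset": [-0.014, 0, 0.079], "dr": [0, 0, 0], "hand": 255},
    {"offset": [-0.021, 0, 0.1185], "dr": [0, 0, 0], "hand": 255},
    {"offset": [-0.028, 0, 0.158], "dr": [0, 0, 0], "hand": 255},
    {"offset": [-0.032, 0, 0.182], "dr": [0, 0, 0], "hand": 255},
    {"offset": [-0.035, 0, 0.198], "dr": [0, 0, 0], "hand": 255},
    {"offset": [-0.035, 0, 0.198], "dr": [0, 0, 0], "hand": 255}
  ]
}}

```text
time: 2.73
eef_pos: [488.4, 227.5, 26.7]
tcp_rot: [[0.986, 0.007, 0.169], [0.007, -1.0, -0.001], [0.169, 0.002, -0.986]]
force: [-0.9, -0.2, -0.6]
finger_gap: -0.1
grip_force: 0.0
```

```bash
python3 -c "
from h import *
plan([490,121,30],0,80)"
```

```text
t 2.7333 pos [488.4 227.5  26.7] q [ 0.4   0.48  1.83 -0.1   0.68  2.04] F [-0.9 -0.2 -0.6]
offset [ 0.0014  0.1065 -0.0029] dr [0.04 0.27 0.43]
```

Emit:
{"api": "carry_out", "payload": {
  "steps": [
    {"offset": [0.003, 0.008, -0.003], "dr": [0, 0, 0], "hand": 255},
    {"offset": [0.003, 0.013, -0.003], "dr": [0, 0, 0], "hand": 255},
    {"offset": [0.003, 0.016, -0.003], "dr": [0, 0, 0], "hand": 255},
    {"offset": [0.003, 0.019, -0.003], "dr": [0, 0, 0], "hand": 255},
    {"offset": [0.003, 0.022, -0.003], "dr": [0, 0, 0], "hand": 255},
    {"offset": [0.003, 0.026, -0.003], "dr": [0, 0, 0], "hand": 255},
    {"offset": [0.003, 0.03, -0.003], "dr": [0, 0, 0], "hand": 255},
    {"offset": [0.003, 0.034, -0.003], "dr": [0, 0, 0], "hand": 255},
    {"offset": [0.003, 0.038, -0.003], "dr": [0, 0, 0], "hand": 255},
    {"offset": [0.003, 0.042, -0.003], "dr": [0, 0, 0], "hand": 255},
    {"offset": [0.003, 0.046, -0.003], "dr": [0, 0, 0], "hand": 255},
    {"offset": [0.003, 0.05, -0.003], "dr": [0, 0, 0], "hand": 255},
    {"offset": [0.003, 0.054, -0.003], "dr": [0, 0, 0], "hand": 255},
    {"offset": [0.003, 0.058, -0.003], "dr": [0, 0, 0], "hand": 255}
  ]
}}

```text
time: 3.9
eef_pos: [492.9, 169.9, 33.6]
tcp_rot: [[0.985, 0.005, 0.174], [0.005, -1.0, 0.001], [0.174, -0.001, -0.985]]
force: [-1.1, 3.6, 2.7]
finger_gap: -0.1
grip_force: 1.2
```

Run:
```python
from h import *
plan([491,120,30],0,80)
p,d=eyes.snapshot("wrist");cv2.imwrite("pics/w2.png",p)
```

```text
t 3.9 pos [492.9 169.9  33.6] q [ 0.28  0.43  1.88 -0.08  0.66  1.91] F [-1.1  3.6  2.7]
offset [-0.0027  0.0499  0.0032] dr [-0.09 -0.04  0.29]
```

View pics/w2.png

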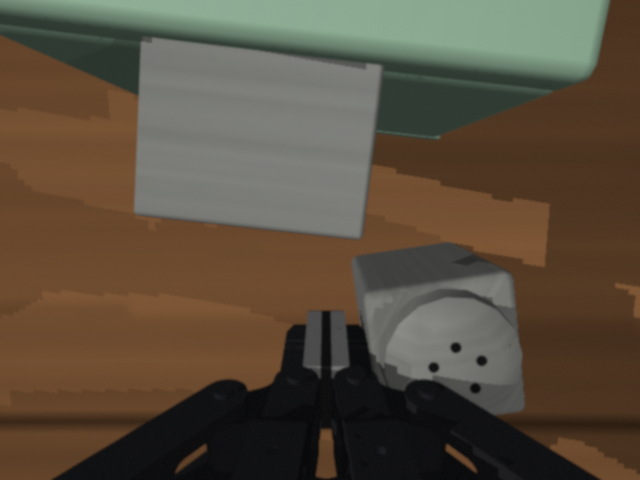

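The shaker at (440,330) is upright and moving with the finger. I keep pushing.

Emit:
{"api": "carry_out", "payload": {
  "steps": [
    {"offset": [-0.001, 0.004, 0.002], "dr": [0, 0, 0], "hand": 255},
    {"offset": [-0.002, 0.008, 0.003], "dr": [0, 0, 0], "hand": 255},
    {"offset": [-0.003, 0.012, 0.003], "dr": [0, 0, 0], "hand": 255},
    {"offset": [-0.003, 0.016, 0.003], "dr": [0, 0, 0], "hand": 255},
    {"offset": [-0.003, 0.02, 0.003], "dr": [0, 0, 0], "hand": 255},
    {"offset": [-0.003, 0.024, 0.003], "dr": [0, 0, 0], "hand": 255},
    {"offset": [-0.003, 0.028, 0.003], "dr": [0, 0, 0], "hand": 255},
    {"offset": [-0.003, 0.032, 0.003], "dr": [0, 0, 0], "hand": 255},
    {"offset": [-0.003, 0.036, 0.003], "dr": [0, 0, 0], "hand": 255},
    {"offset": [-0.003, 0.04, 0.003], "dr": [0, 0, 0], "hand": 255},
    {"offset": [-0.003, 0.044, 0.003], "dr": [0, 0, 0], "hand": 255},
    {"offset": [-0.003, 0.048, 0.003], "dr": [0, 0, 0], "hand": 255},
    {"offset": [-0.003, 0.051, 0.003], "dr": [0, 0, 0], "hand": 255},
    {"offset": [-0.003, 0.053, 0.003], "dr": [0, 0, 0], "hand": 255},
    {"offset": [-0.003, 0.053, 0.003], "dr": [0, 0, 0], "hand": 255},
    {"offset": [-0.003, 0.04, 0.003], "dr": [0, 0, 0], "hand": 255},
    {"offset": [-0.003, 0.02, 0.003], "dr": [0, 0, 0], "hand": 255},
    {"offset": [-0.003, 0, 0.003], "dr": [0, 0, 0], "hand": 255},
    {"offset": [-0.003, -0.03, 0.003], "dr": [0, 0, 0], "hand": 255},
    {"offset": [-0.003, -0.03, 0.003], "dr": [0, 0, 0], "hand": 255}
  ]
}}

```text
time: 5.62
eef_pos: [490.4, 203.7, 30.4]
tcp_rot: [[0.984, 0.008, 0.175], [0.007, -1.0, 0.003], [0.175, -0.001, -0.984]]
force: [0.7, 0.5, 0.1]
finger_gap: -0.2
grip_force: 0.0
```

Run:
```python
from h import *
p,d=eyes.snapshot("top");cv2.imwrite("pics/top2.png",cv2.resize(p[140:350,220:460],None,fx=3,fy=2.8,interpolation=cv2.INTER_CUBIC))
w=pts("top",d);hsv=cv2.cvtColor(p,cv2.COLOR_BGR2HSV)
m=(hsv[...,1]<50)&(w[...,2]>52)&(w[...,2]<85)&(w[...,0]>440)&(w[...,0]<545)&(w[...,1]>30)&(w[...,1]<130)
print("salt",rectpix("top",m,70))
plan([400,240,150],-15,40)
plan([487,225,150],-15,60)
```

```text
salt (array([497.9,  80. ]), array([45.5, 45.3]), 20.1)
t 5.6667 pos [490.2 202.1  30.2] q [ 0.35  0.45  1.86 -0.09  0.67  1.98] F [ 0.4 -0.3  0.1]
offset [-0.0675 -0.0387 -0.1337] dr [-7.93 39.69 13.64]
t 5.6667 pos [490.2 202.1  30.2] q [ 0.35  0.45  1.86 -0.09  0.67  1.98] F [ 0.4 -0.3  0.1]
offset [ 0.018  -0.023  -0.1185] dr [-5.36 19.82 14.58]
```

View pics/top2.png

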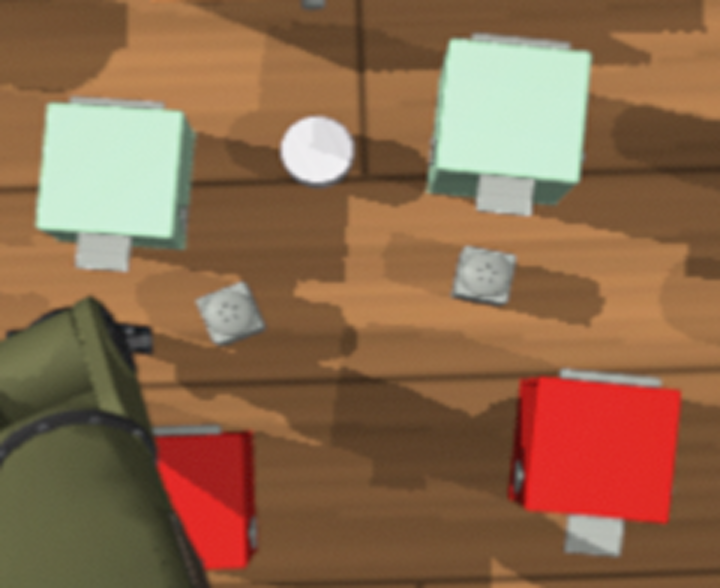

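Salt is at (498,80), clear of the canister's front by about 19 mm and upright. Next come the tab check from the last wrist view and the lid arc.

```bash
cat > arc.py <<'E'
from h import *
yaw=np.radians(-6.2); f=np.array([np.cos(yaw),np.sin(yaw),0]); l=np.array([-np.sin(yaw),np.cos(yaw),0]); u=np.array([0,0,1.])
C0=np.array([628.3,174.7,0]); H=C0+60*f+103*u
def tcp(th,a,s=20,gap=0,half=11):
    R=Rt(-6.2,a); E=H+150*(-np.cos(th)*f+np.sin(th)*u)+3*(-np.sin(th)*f-np.cos(th)*u)
    z=R[:,2]; d=np.cos(th)*f-np.sin(th)*u
    c=E+s*(z if th<np.radians(a) else d); n=R[:,0] if th<np.radians(a) else np.sin(th)*f+np.cos(th)*u
    return c-half*R[:,0]-gap*n
E
python3 - <<'E'
from arc import *
sensors_get=sensors.get_obs
K,D,_,_=cam("top"); m=eyes.camera_model("wrist");K=np.array(m["mtx"]);D=np.array(m["dist_coeffs"]);T=np.array(m["tool_from_camera"])
Rw=np.array([[.985,.005,.174],[.005,-1,.001],[.174,-.001,-.985]]);R=Rw@T[:3,:3];t=Rw@T[:3,3]+[492.9,169.9,33.6]
q=cv2.undistortPoints(np.array([[135,213],[360,238],[380,67],[145,40]],float).reshape(-1,1,2),K,D).reshape(-1,2)
d=np.c_[q,np.ones(4)]@R.T; P=t+d*((105-t[2])/d[:,2])[:,None];print(np.round(P,1))
print("pred front tab",C0-90*f)
for dg in (0,20,40,55,70,85,100): print(dg,np.round(tcp(np.radians(dg),55),1))
plan([480,245,60],-6.2,80)
plan(tcp(0,55,gap=6)+55*l,-6.2,55)
E
```

```text
[[541.6 207.2 105. ]
 [537.  163.2 105. ]
 [569.  160.1 105. ]
 [573.3 203.3 105. ]]
pred front tab [538.82641324 184.41994201   0.        ]
0 [541.3 184.2  77.3]
20 [549.2 183.3 128.8]
40 [574.2 180.6 174.4]
55 [602.4 177.5 201.5]
70 [632.  174.3 217.8]
85 [664.8 170.7 225.9]
100 [698.5 167.1 225.2]
t 5.6667 pos [490.2 202.1  30.2] q [ 0.35  0.45  1.86 -0.09  0.67  1.98] F [ 0.4 -0.3  0.1]
offset [-0.0045 -0.043  -0.0311] dr [-1.2  -0.06  6.55]
t 5.6667 pos [490.2 202.1  30.2] q [ 0.35  0.45  1.86 -0.09  0.67  1.98] F [ 0.4 -0.3  0.1]
offset [ 0.0593 -0.0369 -0.0338] dr [-2.61 24.91  6.18]
```

Emit:
{"api": "carry_out", "payload": {
  "steps": [
    {"offset": [-0.0045, -0.043, -0.031], "dr": [-1, 0, 6.5], "hand": 255},
    {"offset": [-0.0045, -0.043, -0.031], "dr": [-1, 0, 6.5], "hand": 255},
    {"offset": [-0.0045, -0.043, -0.031], "dr": [-1, 0, 6.5], "hand": 255},
    {"offset": [0.02, -0.04, -0.032], "dr": [-2, 8, 6.3], "hand": 255},
    {"offset": [0.04, -0.038, -0.033], "dr": [-2, 16, 6.2], "hand": 255},
    {"offset": [0.059, -0.037, -0.034], "dr": [-2.6, 25, 6.2], "hand": 255},
    {"offset": [0.059, -0.037, -0.034], "dr": [-2.6, 25, 6.2], "hand": 255},
    {"offset": [0.059, -0.037, -0.034], "dr": [-2.6, 25, 6.2], "hand": 255},
    {"offset": [0.059, -0.037, -0.034], "dr": [-2.6, 25, 6.2], "hand": 255}
  ]
}}

```text
time: 6.42
eef_pos: [557.2, 221.3, 92.9]
tcp_rot: [[0.843, -0.08, 0.531], [-0.076, -0.997, -0.03], [0.532, -0.015, -0.847]]
force: [-0.8, 0.0, 0.3]
finger_gap: -0.2
grip_force: 0.0
```

Run:
```python
from arc import *
plan(tcp(0,55,gap=6),-6.2,55)
p,d=eyes.snapshot("wrist");cv2.imwrite("pics/w3.png",p)
```

```text
t 6.4167 pos [557.2 221.3  92.9] q [ 0.42  0.39  1.86 -0.59  0.45  2.55] F [-0.8  0.   0.3]
offset [-0.0249  0.0385  0.0062] dr [-1.61  2.86  0.86]
```

View pics/w3.png

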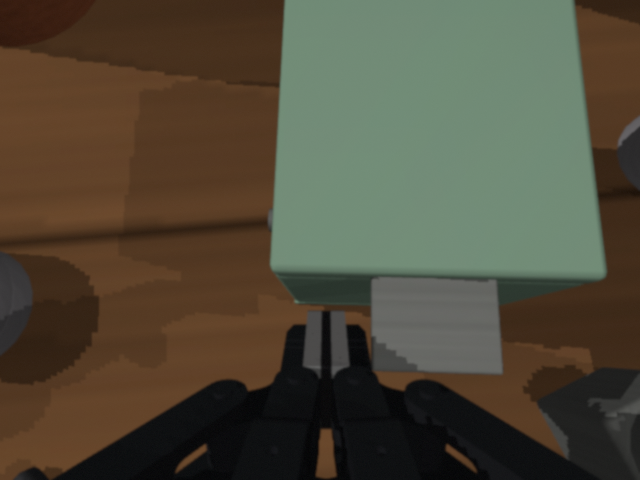

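q6 reached its limit at 2.55, so the arm stopped short at (557,221), left of the tab at (435,325). Nothing has been touched. A heading closer to radial eases that joint, so I'll use heading 8° with 60° down.

```bash
sed -i 's/def tcp(th,a,/def tcp(th,a=60,hd=8,/; s/Rt(-6.2,a)/Rt(hd,a)/' arc.py
python3 - <<'E'
from arc import *
plan(tcp(0,gap=6)+55*l,8,60)
E
```

```text
t 6.4667 pos [557.1 221.8  92.8] q [ 0.42  0.39  1.86 -0.59  0.45  2.55] F [-0.2  0.3 -0.4]
offset [-0.0255 -0.015   0.0062] dr [  5.76  -2.22 -11.22]
```

Emit:
{"api": "carry_out", "payload": {
  "steps": [
    {"offset": [-0.0255, -0.015, 0.006], "dr": [0, 0, 0], "hand": 255},
    {"offset": [-0.0255, -0.015, 0.006], "dr": [5.8, -2.2, -11], "hand": 255},
    {"offset": [-0.0255, -0.015, 0.006], "dr": [5.8, -2.2, -11], "hand": 255},
    {"offset": [-0.0255, -0.015, 0.006], "dr": [5.8, -2.2, -11], "hand": 255},
    {"offset": [-0.0255, -0.015, 0.006], "dr": [5.8, -2.2, -11], "hand": 255}
  ]
}}

```text
time: 6.88
eef_pos: [539.8, 239.3, 74.2]
tcp_rot: [[0.858, 0.136, 0.496], [0.116, -0.991, 0.071], [0.501, -0.003, -0.866]]
force: [-0.7, -1.2, 1.1]
finger_gap: 0.4
grip_force: 0.0
```

Run:
```python
from arc import *
plan(tcp(0,gap=6)+55*l,8,60)
plan(tcp(0,gap=6),8,60)
```

```text
t 6.8833 pos [539.8 239.3  74.2] q [ 0.41  0.4   1.9  -0.38  0.36  2.17] F [-0.7 -1.2  1.1]
offset [0.0001 0.0009 0.0001] dr [-0.07 -0.06 -0.27]
t 6.8833 pos [539.8 239.3  74.2] q [ 0.41  0.4   1.9  -0.38  0.36  2.17] F [-0.7 -1.2  1.1]
offset [-0.0113  0.0543 -0.0067] dr [-0.07 -0.06 -0.27]
```

Emit:
{"api": "carry_out", "payload": {
  "steps": [
    {"offset": [-0.003, 0.014, -0.002], "dr": [0, 0, 0], "hand": 255},
    {"offset": [-0.006, 0.027, -0.004], "dr": [0, 0, 0], "hand": 255},
    {"offset": [-0.009, 0.041, -0.005], "dr": [0, 0, 0], "hand": 255},
    {"offset": [-0.0113, 0.0543, -0.0067], "dr": [0, 0, 0], "hand": 255},
    {"offset": [-0.0113, 0.0543, -0.0067], "dr": [0, 0, 0], "hand": 255}
  ]
}}

```text
time: 7.3
eef_pos: [534.4, 182.4, 74.6]
tcp_rot: [[0.858, 0.134, 0.496], [0.114, -0.991, 0.07], [0.501, -0.004, -0.865]]
force: [-0.5, 0.0, 0.1]
finger_gap: -0.1
grip_force: 0.0
```

Run:
```python
from arc import *
plan(tcp(0),8,60)
o=sensors.get_obs();R=np.array(o["tcp_rot"])
for dg in range(0,61,6): print(dg,np.round(R.T@(tcp(np.radians(dg),s=18,gap=-1)-o["eef_pos"])/1000,3))
p,d=eyes.snapshot("wrist");cv2.imwrite("pics/w4.png",p)
```

```text
t 7.3 pos [534.4 182.4  74.6] q [ 0.3   0.34  1.97 -0.26  0.31  1.96] F [-0.5  0.   0.1]
offset [ 0.0057 -0.0014  0.0003] dr [-0.02 -0.08 -0.38]
0 [ 0.007 -0.001 -0.002]
6 [ 0.015 -0.001 -0.015]
12 [ 0.025 -0.001 -0.027]
18 [ 0.035 -0.    -0.039]
24 [ 0.047  0.001 -0.049]
30 [ 0.06   0.003 -0.058]
36 [ 0.074  0.005 -0.065]
42 [ 0.088  0.007 -0.071]
48 [ 0.103  0.01  -0.076]
54 [ 0.118  0.012 -0.079]
60 [ 0.133  0.018 -0.08 ]
```

View pics/w4.png

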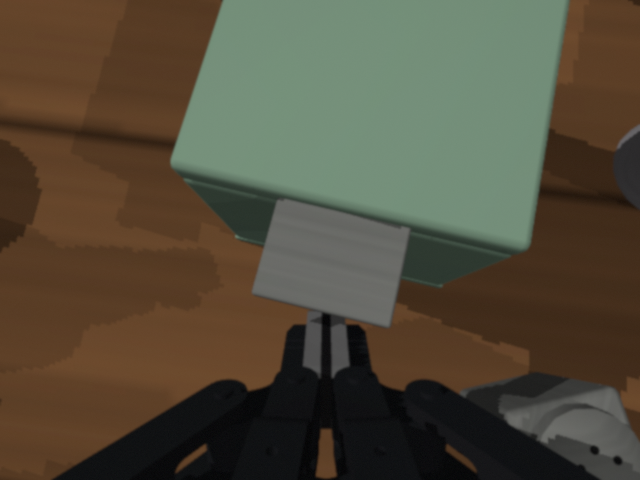

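The fingertip at (325,318) is hidden under the tab's front edge at (330,310). I start lifting along the arc.

Emit:
{"api": "carry_out", "payload": {
  "steps": [
    {"offset": [0.005, -0.001, 0], "dr": [0, 0, 0], "hand": 255},
    {"offset": [0.008, -0.001, -0.001], "dr": [0, 0, 0], "hand": 255},
    {"offset": [0.012, -0.001, -0.008], "dr": [0, 0, 0], "hand": 255},
    {"offset": [0.016, -0.001, -0.014], "dr": [0, 0, 0], "hand": 255},
    {"offset": [0.021, -0.001, -0.02], "dr": [0, 0, 0], "hand": 255},
    {"offset": [0.026, -0.001, -0.026], "dr": [0, 0, 0], "hand": 255},
    {"offset": [0.031, 0, -0.032], "dr": [0, 0, 0], "hand": 255},
    {"offset": [0.036, 0, -0.038], "dr": [0, 0, 0], "hand": 255},
    {"offset": [0.042, 0, -0.043], "dr": [0, 0, 0], "hand": 255},
    {"offset": [0.048, 0.001, -0.048], "dr": [0, 0, 0], "hand": 255},
    {"offset": [0.054, 0.002, -0.053], "dr": [0, 0, 0], "hand": 255},
    {"offset": [0.061, 0.003, -0.057], "dr": [0, 0, 0], "hand": 255},
    {"offset": [0.061, 0.003, -0.057], "dr": [0, 0, 0], "hand": 255}
  ]
}}

```text
time: 8.43
eef_pos: [560.4, 183.8, 156.7]
tcp_rot: [[0.855, 0.138, 0.499], [0.118, -0.99, 0.072], [0.505, -0.003, -0.863]]
force: [-2.0, 0.4, 0.3]
finger_gap: -0.1
grip_force: 0.7
```

Run:
```python
from arc import *
plan(tcp(np.radians(30),s=18,gap=-1),8,60)
o=sensors.get_obs();R=np.array(o["tcp_rot"])
for dg in range(36,109,6): print(dg,np.round(R.T@(tcp(np.radians(dg),s=18,gap=-1)-o["eef_pos"])/1000,3))
p,d=eyes.snapshot("wrist");cv2.imwrite("pics/w5.png",p)
```

```text
t 8.4333 pos [560.4 183.8 156.7] q [ 0.28  0.25  1.86 -0.14  0.51  1.82] F [-2.   0.4  0.3]
offset [-0.0035  0.001   0.0002] dr [-0.11 -0.3  -0.13]
36 [ 0.01   0.003 -0.007]
42 [ 0.025  0.005 -0.013]
48 [ 0.039  0.008 -0.018]
54 [ 0.055  0.011 -0.021]
60 [ 0.07   0.016 -0.022]
66 [ 0.083  0.019 -0.022]
72 [ 0.096  0.022 -0.02 ]
78 [ 0.109  0.026 -0.017]
84 [ 0.122  0.029 -0.012]
90 [ 0.134  0.032 -0.006]
96 [0.145 0.036 0.001]
102 [0.156 0.039 0.01 ]
108 [0.165 0.042 0.019]
```

View pics/w5.png

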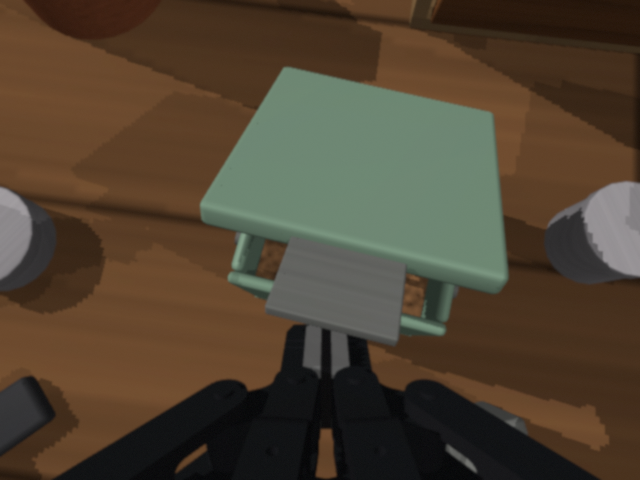

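The lid has risen about 30°; its slab spans (200-505, 70-290) and the canister's inside is visible. I continue over the top.

Emit:
{"api": "carry_out", "payload": {
  "steps": [
    {"offset": [0.007, 0.002, -0.005], "dr": [0, 0, 0], "hand": 255},
    {"offset": [0.015, 0.004, -0.009], "dr": [0, 0, 0], "hand": 255},
    {"offset": [0.025, 0.005, -0.013], "dr": [0, 0, 0], "hand": 255},
    {"offset": [0.035, 0.007, -0.017], "dr": [0, 0, 0], "hand": 255},
    {"offset": [0.045, 0.009, -0.019], "dr": [0, 0, 0], "hand": 255},
    {"offset": [0.055, 0.011, -0.021], "dr": [0, 0, 0], "hand": 255},
    {"offset": [0.065, 0.014, -0.022], "dr": [0, 0, 0], "hand": 255},
    {"offset": [0.075, 0.017, -0.022], "dr": [0, 0, 0], "hand": 255},
    {"offset": [0.084, 0.019, -0.022], "dr": [0, 0, 0], "hand": 255},
    {"offset": [0.093, 0.021, -0.02], "dr": [0, 0, 0], "hand": 255},
    {"offset": [0.102, 0.024, -0.018], "dr": [0, 0, 0], "hand": 255},
    {"offset": [0.11, 0.026, -0.016], "dr": [0, 0, 0], "hand": 255},
    {"offset": [0.118, 0.028, -0.013], "dr": [0, 0, 0], "hand": 255},
    {"offset": [0.126, 0.03, -0.01], "dr": [0, 0, 0], "hand": 255},
    {"offset": [0.134, 0.032, -0.006], "dr": [0, 0, 0], "hand": 255},
    {"offset": [0.14, 0.034, -0.002], "dr": [0, 0, 0], "hand": 255},
    {"offset": [0.146, 0.036, 0.001], "dr": [0, 0, 0], "hand": 255},
    {"offset": [0.152, 0.038, 0.006], "dr": [0, 0, 0], "hand": 255},
    {"offset": [0.157, 0.039, 0.01], "dr": [0, 0, 0], "hand": 255},
    {"offset": [0.163, 0.041, 0.014], "dr": [0, 0, 0], "hand": 255}
  ]
}}

```text
time: 10.15
eef_pos: [711.9, 163.5, 224.3]
tcp_rot: [[0.857, 0.138, 0.497], [0.119, -0.99, 0.072], [0.502, -0.002, -0.865]]
force: [0.5, 0.3, -0.6]
finger_gap: 0.2
grip_force: 0.0
```

Run:
```python
from arc import *
plan(tcp(np.radians(105),s=18,gap=-1),8,60)
plan([600,185,290])
p,d=eyes.snapshot("scene");cv2.imwrite("pics/s2.png",cv2.resize(p[100:400,150:550],None,fx=2,fy=2))
```

```text
t 10.15 pos [711.9 163.5 224.3] q [ 0.18  0.46  1.39 -0.03  0.76  1.63] F [ 0.5  0.3 -0.6]
offset [-0.0006 -0.0001 -0.0018] dr [-0.1  -0.14 -0.1 ]
t 10.15 pos [711.9 163.5 224.3] q [ 0.18  0.46  1.39 -0.03  0.76  1.63] F [ 0.5  0.3 -0.6]
offset [-0.0603 -0.0369 -0.1109] dr [0. 0. 0.]
```

View pics/s2.png

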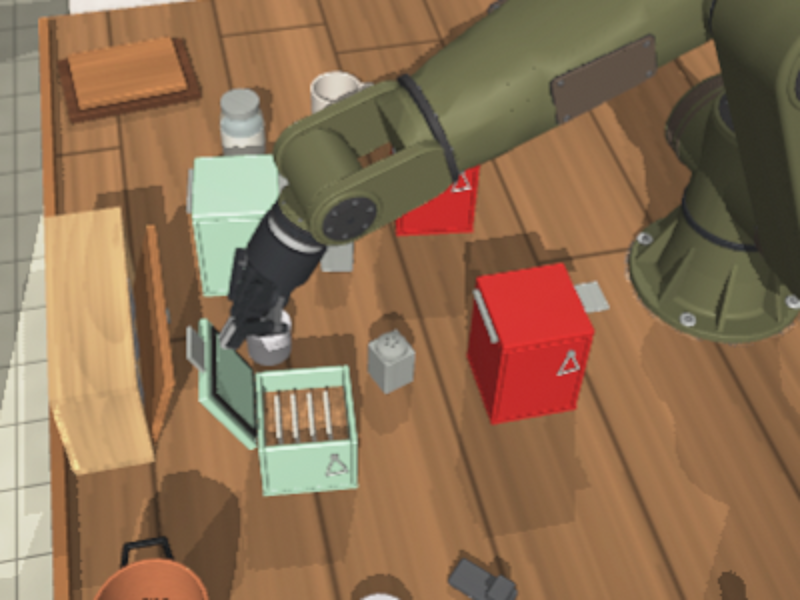

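The lid leans back open at crop (230,380), free of the finger, and the shaker stands upright clear at (390,360). I back off.

Emit:
{"api": "carry_out", "payload": {
  "steps": [
    {"offset": [-0.015, -0.009, -0.028], "dr": [0, 0, 0], "hand": 255},
    {"offset": [-0.03, -0.018, -0.056], "dr": [0, 0, 0], "hand": 255},
    {"offset": [-0.045, -0.027, -0.084], "dr": [0, 0, 0], "hand": 255},
    {"offset": [-0.06, -0.037, -0.11], "dr": [0, 0, 0], "hand": 255},
    {"offset": [-0.06, -0.037, -0.15], "dr": [0, 0, 0], "hand": 255},
    {"offset": [-0.06, -0.037, -0.19], "dr": [0, 0, 0], "hand": 255},
    {"offset": [-0.06, -0.037, -0.19], "dr": [0, 0, 0], "hand": 255},
    {"offset": [-0.06, -0.037, -0.19], "dr": [0, 0, 0], "hand": 255},
    {"offset": [-0.06, -0.037, -0.19], "dr": [0, 0, 0], "hand": 255},
    {"offset": [-0.06, -0.037, -0.19], "dr": [0, 0, 0], "hand": 255},
    {"offset": [-0.06, -0.037, -0.19], "dr": [0, 0, 0], "hand": 255},
    {"offset": [-0.06, -0.037, -0.19], "dr": [0, 0, 0], "hand": 255}
  ]
}}

```text
time: 11.2
eef_pos: [560.6, 179.4, 357.6]
tcp_rot: [[0.857, 0.138, 0.496], [0.119, -0.99, 0.071], [0.501, -0.002, -0.866]]
force: [0.4, -0.6, -0.3]
finger_gap: -0.0
grip_force: 0.0
```

Run:
```python
from h import *
p,d=eyes.snapshot("scene");w=pts("scene",d);hsv=cv2.cvtColor(p,cv2.COLOR_BGR2HSV)
g=(hsv[...,0]>50)&(hsv[...,0]<90)&(hsv[...,1]>30)&(d>0)&(w[...,1]>100)&(w[...,1]<250)
q=w[g];print("max z mint low",np.percentile(q[:,2],99),"back x",np.percentile(q[:,0],99))
o=sensors.get_obs();print(o["time"],np.round(o["eef_pos"],0),np.abs(o["dq"]).max())
print(ctrl.close_job())
```

```text
max z mint low 209.9016754360109 back x 743.9290688945495
11.25 [561. 179. 358.] 0.005726494662130255
the job is handed in; nothing more can be done
None
```

I slid the salt shaker right until it stood about 19 mm clear of the low canister's front, still upright, then flipped that lid back so it leans open by itself, and handed the job in at 11.3 s.

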